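# Hang the hand stamp on the free hook of the stamp carousel

## Robot

A 6-joint arm with a two-finger parallel gripper is mounted at the origin on the work surface. World frame = base frame: x ahead of the robot, y to its left, z up, the work surface at z = 0. Lengths are in m, angles in rad, forces in N, time in s.
With the tool pointing down it reaches from about 0.35 to 0.85 m from the base axis. Payload 8.1 kg.
Tool frame: the origin (TCP) lies on the front face of the gripper's body, between the roots of the fingers; the fingertips stand 84 mm ahead of it and the grasp point (between the pads) lies 65 mm ahead of it; x points along the fingers, y is the direction in which the jaws open and shut, and the axes are right-handed (so a half turn about x gives the same grasp; the last joint's range is limited). The gripper opens to 93 mm and grips with 3 to 60 N. Pads are 15 mm wide; open, the fingers measure 128 mm over their backs; the gripper's body (75 mm by 188 mm) begins 65 mm behind the grasp point.
Start: joints at [1.18, 0.13, 1.488, -0, 1.523, -0.085], TCP at [0.181, 0.572, 0.303] pointing down, gripper open.
Joint ranges: [-2.96, 2.96], [-0.89, 2.26], [0.02, 2.5], [-1.34, 4.48], [0, 2.73], [-2.66, 2.66]. Speed limits (rad/s): [2.39, 2.39, 2.79, 3.14, 3.14, 3.14].

## Interface

Orientations are given as a rotation vector (axis times angle).
In Python, from plant import telemetry, read_camera, camera_params, robot gives the robot as it stands.
- The arm moves only by the tool step_arm, never from a script. Its argument "commands" is a list of rows, each an object with "xyz": the shift along the tool's x, y, z in mm, a list of three; "turn": the turn, a rotation vector about the tool's x, y, z in rad, a list of three; "grip": the finger opening in mm, from 0 to 93. In form: [{"xyz": [dx, dy, dz], "turn": [ax, ay, az], "grip": grip}, ...]. A call has 1 to 12 rows; each row is the pose to reach, as a shift and turn from the pose commanded when the call began, along the tool's axes at that moment; what a row does not reach only later rows make up. A row lasts 1/8 s, in which the tool goes at most 62.5 mm and 10.7 degrees, less where a joint would pass 70% of its speed; a pose out of reach is approached as far as the arm can. A call with a gripper value outside its range is refused whole. The fingers move at their own pace and stop on an object; "force" is the grip in N (left out, the last holds). Time passes only in rows, so rows that repeat a pose let the fingers close. It gives the time, the measured TCP pose, the force and the opening at its end, in the units of the state.
- telemetry.read_state(): the state, without advancing time (a new reading comes with each control period).
- read_camera(name): name is "side" or "top"; returns the picture (400x640x3 uint8, red, green, blue); there is no depth.
- camera_params(name): a dict with "mtx" (3x3 intrinsics, pixels), "rvec" (rotation vector, rad) and "tvec" (3), from world to camera coordinates, as OpenCV has them. Camera axes: x right, y down, z forward; pixel columns grow to the right and rows downward; lengths in m; the calibration is good to about 2 mm. A picture is of the moment at which its call begins. camera_params takes no time and is no camera call.
- robot.close_job(): hands the job in, once; it reports no verdict.
The state is a dict: "t": time; "q": joint angles; "dq": joint speeds; "joint_torque": joint torques, N m; "tool_pos": TCP position; "orientation": TCP orientation; "force": force on the tool from outside, world axes, zero at the start; "wrist_torque": the same for the moment, N m; "opening": finger opening in m.
Only numpy, scipy, OpenCV 4.12 (cv2) and the standard library are available. Lean on these libraries where they do the work, as an engineer would, in place of code of your own. Each camera call takes 0.05 s, during which the arm holds its last target. There are 200 camera calls.

## Task

Turn the stamp carousel gently by its crank post until its one empty hook stands over the mark, leave it still there, and only then pick up the loose hand stamp by its handle and put its eye over that hook's pin. Press it gently down, past the spring ball, until it sits fully home (the carousel's height is not known: feel for the seat). Let go with the stamp hanging upright at the mark, and leave the ink pad, pen cup and mouse alone.

Things in the scene. Friction and masses are not known exactly. Their poses are not given: they have to be found in the camera images.
- base: Foot of the stamp carousel, fixed to the desk: round, black, 140 mm across, 20 mm high, with a post. Origin on the vertical turning axis at desk height. A flat tongue on the desk runs 120 mm from the axis along its own -x and ends in an aluminium diamond: the mark. The turret above it has a level L (top of its arms) 115 to 145 mm above the desk, set anew each time and not reported: feel for it.
- mark (a point): Point on the tongue, 100 mm from the turning axis along base -x, 8 mm above the desk. Seen from above, the empty hook's pin must stand over it. Hooks: four steel arms at right angles (16 mm wide, 12 mm thick, top at level L), each ending in a 22 mm round rubber cushion (top at L) round an upright pin 100 mm from the axis: 10 mm thick, rising 28 mm above L, its top 9 mm tapering to 4 mm.
- turret (a joint): Turn q of the carousel about base's z axis, rad, anticlockwise from above; endless. In the base frame the empty hook lies at angle q + pi, so it is at the mark at q = 0 or 2 pi. It stays where left; 0.22 N m turns it. Three hooks hold other stamps, fixed to the turret, 134 mm from the axis, from 46 mm below to 49 mm above L.
- axis (a point): Point on the turning axis, 108 mm above the desk, fixed to base. Above it the steel hub, 68 mm across, top at level L. The crank post stands on a strut between two arms: black, upright, 18 mm thick, 50 mm from the axis, from L to 66 mm above L, with a freely spinning sleeve; in the base frame at angle q + pi/4 (q is the turret's turn). Grip it from above and lead it round; about 4.5 N moves it.
- catch (a joint): Smooth spring ball (brass, 10 mm) in the outer side of the empty hook's pin, centre 5 mm above the cushion: its travel into the pin in m, 0 when free (standing 3 mm out), at most 0.0035. An eye pushed down needs about 3 to 9 N to pass it; then it meets the cushion (5 N per mm, 4 mm at most) and keeps the ball pushed in by 0.0003 to 0.002.
- stamp: Loose hand stamp, about 0.1 kg, 102 mm high, standing on the desk. Origin at the centre of its underside, z up. Wooden block 30 mm (x) by 46 mm (y), 22 mm high; steel stem; straight wooden handle 22 mm (x) by 18 mm (y), from 52 to 102 mm height. On the hook it hangs outside the pin, its own +x towards the turning axis, its underside 46 mm below level L.
- eye (a point): Centre of the lower face of the stamp's steel eye, 34 mm along stamp +x from the stem's axis and 46 mm above the underside. The eye is a ring lying flat (hole upright), 21 mm outside and 12 mm inside diameter, 12 mm high. This face rests on the cushion when the stamp is home.
- ink_pad: Flat black ink pad with blue felt, 75 by 110 by 16 mm, loose; origin at the centre of its underside. Leave alone.
- pen_cup: Dark steel pen cup, 76 mm across, 95 mm high, loose; origin at the centre of its underside. Leave alone.
- mouse: Black and white computer mouse, 100 by 55 by 31 mm, loose; origin at the centre of its underside. Leave alone.
Not all that is in view belongs to the job. Of the things like the base, leave any that is white; of the rest the smaller one is meant.

How it is judged:
On the way:
1. the empty hook stands at the mark (within 0.08 rad), the carousel is still and let go of, and the stamp is still where it was ((value of joint turret between -0.08 and 0.08 rad or value of joint turret between 6.2032 and 6.3632 rad) and velocity of joint turret between -0.05 and 0.05 rad/s and contact force between each of the arm, the fingers and turret below 0.1 N and distance of stamp from where it was at the start of the episode below 0.02 m), for 0.2 s.
At the end, for the whole second after the job is handed in: The empty hook still stands at the mark (within 0.1 rad), the stamp's eye is on its pin within 13 mm of the mark seen from above, pressed past the spring ball to no more than 3 mm above the cushion (level L), the stamp upright within 0.15 rad, everything at rest and let go of ((value of joint turret between -0.1 and 0.1 rad or value of joint turret between 6.1832 and 6.3832 rad) and horizontal distance between eye and mark below 0.013 m and z of eye in the frame of turret below 0.118 m and height (world z) of eye above 0.11 m and angle between stamp's own z axis and vertical below 0.15 rad and linear speed of stamp below 0.02 m/s and velocity of joint turret between -0.05 and 0.05 rad/s); the robot touches nothing.
It fails at once if the stamp is forced against the carousel with more than 28 N (contact force between stamp and turret above 28 N).
It fails at once if the carousel is spun faster than 4 rad/s (velocity of joint turret above 4 rad/s or velocity of joint turret below -4 rad/s).
It fails at once if the ink pad, pen cup or mouse is moved by more than 20 mm (distance of any of ink_pad, pen_cup, mouse from where it was at the start of the episode above 0.02 m).
It also fails if it takes over 67 s, if anything falls off the work surface, if the arm or the gripper's body presses on something with over 40 N, if the wrist force passes 120 N, or if a joint passes its speed limit or range.

## Working session

There is one attempt and no reset: what is moved stays moved. The work goes in short steps, Python scripts to look and compute and a tool call to move; the robot and the scene stay as the last step left them, time stands still between calls to the robot, and variables do not carry over. Pictures are saved under pics/ and viewed, about 8 in all and at most 12, crops included, and the job is handed in when it is done.

Besides the shell and the picture viewer there is one more tool, called after ">>>" as name(argument=value, ...), one argument or row to a line, values as JSON. step_arm: Moves the arm, as the interface text tells. Its arguments: {"type":"object","properties":{"commands":{"type":"array"},"force":{"type":"number"}},"required":["commands"]}

```bash
mkdir -p pics; cat > h.py <<'E'
import numpy as np, cv2
from plant import telemetry, read_camera, camera_params, robot
def snap(n,f):
    im=read_camera(n); cv2.imwrite(f'pics/{f}.png',im[:,:,::-1]); return im
def ray(n,u,v):
    p=camera_params(n); R=cv2.Rodrigues(np.array(p['rvec'],float))[0]; t=np.array(p['tvec'],float).ravel()
    d=R.T@np.linalg.solve(np.array(p['mtx'],float),[u,v,1.]); return -R.T@t, d/np.linalg.norm(d)
def onz(n,u,v,z):
    c,d=ray(n,u,v); return c+d*(z-c[2])/d[2]
def tri(a,b):
    c1,d1=ray('top',*a); c2,d2=ray('side',*b)
    s=np.linalg.lstsq(np.c_[d1,-d2],c2-c1,rcond=None)[0]; p,q=c1+s[0]*d1,c2+s[1]*d2
    return (p+q)/2, np.linalg.norm(p-q)
def proj(n,P):
    p=camera_params(n); return cv2.projectPoints(np.array(P,float).reshape(-1,3),np.array(p['rvec'],float),np.array(p['tvec'],float),np.array(p['mtx'],float),None)[0].reshape(-1,2)
E
python3 - <<'E'
from h import *
np.set_printoptions(precision=3,suppress=True)
snap('top','t0');snap('side','s0')
for n in('top','side'):
    print(n,ray(n,320,200),camera_params(n)['mtx'])
print(telemetry.read_state())
E
```

```text
top (array([ 0.381, -0.044,  1.501]), array([ 0.058,  0.006, -0.998])) [[450.595   0.    319.398]
 [  0.    450.595 198.24 ]
 [  0.      0.      1.   ]]
side (array([ 0.406, -0.888,  0.871]), array([ 0.054,  0.747, -0.663])) [[473.318   0.    322.658]
 [  0.    473.318 195.242]
 [  0.      0.      1.   ]]
{'t': 0.1, 'q': array([ 1.18 ,  0.131,  1.489, -0.   ,  1.523, -0.085]), 'dq': array([-0.   , -0.001, -0.002, -0.002,  0.001,  0.002]), 'joint_torque': array([  0.001, -56.133, -49.31 ,   0.077,   0.029,  -0.   ]), 'tool_pos': array([0.18 , 0.572, 0.302]), 'orientation': array([ 0.239,  1.558, -0.241]), 'force': array([-0.834, -0.122, -0.879]), 'wrist_torque': array([ 0.016,  0.026, -0.009]), 'opening': 0.09279516599187147}
```

View pics/t0.png

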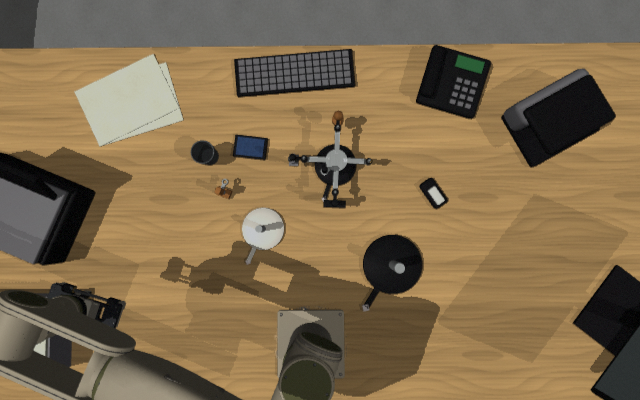

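View pics/s0.png

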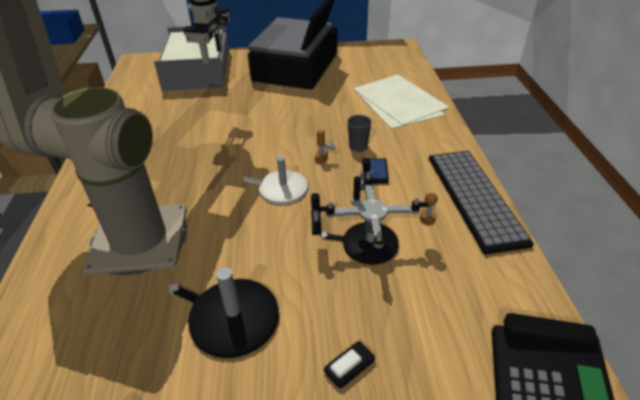

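The top view shows the black carousel at about (336,162), the stamp at (226,188), the pen cup at (205,153), and the ink pad at (251,147). I'll crop in closer.

```bash
python3 - <<'E'
import cv2
a=cv2.imread('pics/t0.png')[100:220,195:395]; cv2.imwrite('pics/t0c.png',cv2.resize(a,None,fx=4,fy=4,interpolation=cv2.INTER_CUBIC))
b=cv2.imread('pics/s0.png')[120:270,295:450]; cv2.imwrite('pics/s0c.png',cv2.resize(b,None,fx=4,fy=4,interpolation=cv2.INTER_CUBIC))
E
```

```text
(no output)
```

View pics/t0c.png

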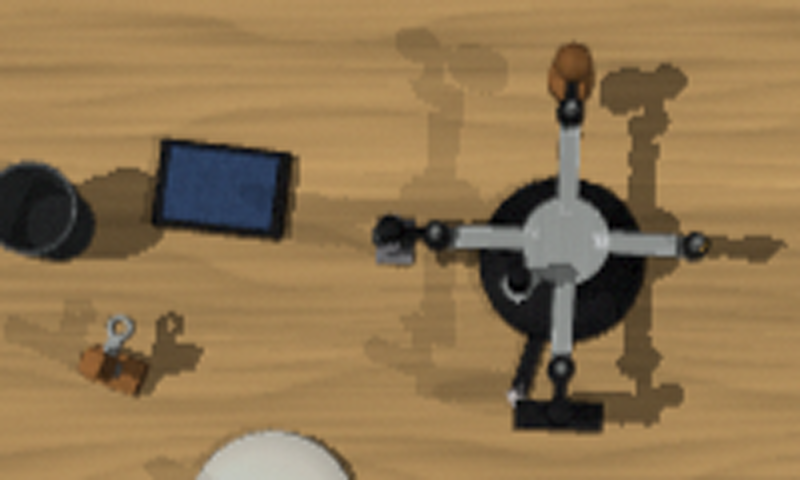

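View pics/s0c.png

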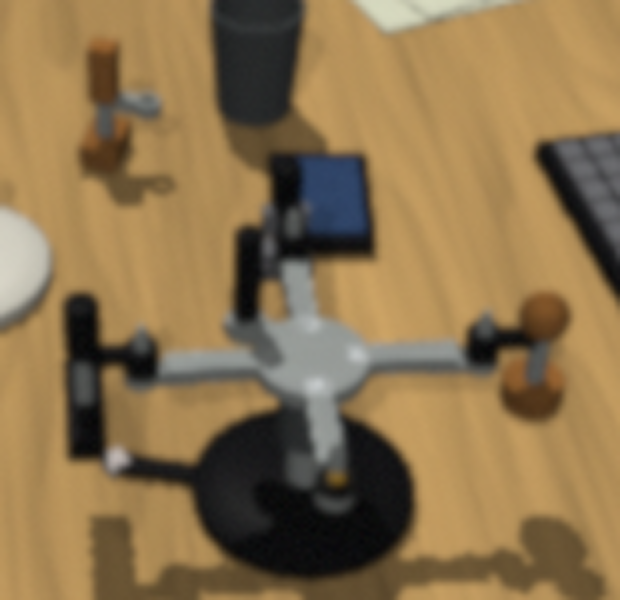

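The top crop shows:
- The empty hook, with its bare pin, points along -y at (369,161).
- The crank is at (324,171).
- The mark diamond is at (323.5,199), towards -x and slightly +y.
- The loose stamp's eye is at (225,182).

The side crop confirms the brass ball on the bare hook.

```bash
cat > m.py <<'E'
from h import *
np.set_printoptions(precision=4,suppress=True)
T=lambda u,v:(195+(u+.5)/4-.5,100+(v+.5)/4-.5); S=lambda u,v:(295+(u+.5)/4-.5,120+(v+.5)/4-.5)
for k,a,b in [('hub',(566,240),(315,360)),('diam',(514,397),(117,460)),('crank',(517,283),(248,232)),('eye',(120,328),(145,103)),('handle',(97,360),(104,43)),('pinTop',(697,244),(338,472))]:
    print(k,*tri(T(*a),S(*b)))
print('foot',onz('top',*T(563,262),.02),onz('side',*S(304,492),.02))
print('diam8',onz('top',*T(514,397),.008),onz('side',*S(117,460),.008))
print('handle102',onz('top',*T(97,360),.102),onz('side',*S(104,43),.102))
print('eye58',onz('top',*T(120,328),.058),onz('side',*S(145,103),.058))
print('cup',onz('top',*T(35,207),.095),'pad',onz('top',*T(225,190),.016))
im=read_camera('top'); 
hsv=cv2.cvtColor(im,cv2.COLOR_RGB2HSV); 
print(hsv[184:198:2,212:236:2].tolist()[0][:3])
for n,(y0,y1,x0,x1) in {'top':(175,205,205,245),'side':(125,166,310,345)}.items():
    c=cv2.cvtColor(read_camera(n),cv2.COLOR_RGB2LAB)[y0:y1,x0:x1].astype(int)
    bg=np.median(c.reshape(-1,3),0); red=c[:,:,1]-bg[1]; 
    ys,xs=np.where(red>8); print(n,bg,len(xs),xs.min()+x0,xs.max()+x0,ys.min()+y0,ys.max()+y0)
    for y in sorted(set(ys)): print(y+y0,(xs[ys==y]+x0).min(),(xs[ys==y]+x0).max(),end=' | ')
    print()
E
python3 m.py
```

```text
hub [ 0.5877 -0.0854  0.1156] 0.003116924002534996
diam [ 0.4731 -0.0444  0.0031] 0.003398361060764065
crank [ 0.5489 -0.0473  0.1846] 0.008869602586682838
eye [0.527  0.2734 0.0546] 0.0015556642978312304
handle [0.4974 0.28   0.1059] 0.0023782113701528193
pinTop [ 0.5823 -0.1857  0.1254] 0.0026519927226006644
foot [ 0.582  -0.0855  0.02  ] [ 0.5849 -0.1007  0.02  ]
diam8 [ 0.4712 -0.0443  0.008 ] [ 0.4745 -0.049   0.008 ]
handle102 [0.4965 0.2809 0.102 ] [0.499 0.286 0.102]
eye58 [0.5258 0.2727 0.058 ] [0.5272 0.2687 0.058 ]
cup [0.6184 0.3324 0.095 ] pad [0.6448 0.1952 0.016 ]
[[18, 124, 150], [18, 122, 151], [18, 125, 165]]
top [139. 134. 157.] 25 215 228 188 195
188 216 218 | 189 216 219 | 190 216 219 | 191 215 218 | 192 215 218 | 193 217 218 | 194 225 226 | 195 226 228 | 
side [148. 134. 160.] 4 319 321 131 132
131 319 321 | 132 320 320 |
```

```bash
cat >> h.py <<'E'
def tool():
    s=telemetry.read_state(); return np.array(s['tool_pos']),cv2.Rodrigues(np.array(s['orientation'],float))[0],s
def rel(P): p,R,s=tool(); return np.round((np.atleast_2d(P)-p)@R*1000,1)
E
python3 - <<'E'
from h import *
np.set_printoptions(precision=3,suppress=True)
p,R,s=tool(); print(s['t'],p);print(R); print(rel([.5506,-.0495,.303]))
E
```

```text
0.25 [0.181 0.572 0.302]
[[-0.     0.301  0.954]
 [-0.001  0.954 -0.301]
 [-1.    -0.001 -0.   ]]
[[  -0.4 -481.3  540. ]]
```

>>> step_arm(
  commands=[
    {"xyz":[0,-40,45],"turn":[0,0,0],"grip":50},
    {"xyz":[0,-80,90],"turn":[0,0,0],"grip":50},
    {"xyz":[0,-120,135],"turn":[0,0,0],"grip":50},
    {"xyz":[0,-160,180],"turn":[0,0,0],"grip":50},
    {"xyz":[0,-200,225],"turn":[0,0,0],"grip":50},
    {"xyz":[0,-240,270],"turn":[0,0,0],"grip":50},
    {"xyz":[0,-280,315],"turn":[0,0,0],"grip":50},
    {"xyz":[0,-320,360],"turn":[0,0,0],"grip":50},
    {"xyz":[0,-360,405],"turn":[0,0,0],"grip":50},
    {"xyz":[0,-400,450],"turn":[0,0,0],"grip":50},
    {"xyz":[0,-440,495],"turn":[0,0,0],"grip":50},
    {"xyz":[0,-480,540],"turn":[0,0,0],"grip":50},
  ],
)

```text
t: 1.75
tool_pos: [0.5518, -0.0501, 0.3028]
orientation: [0.24, 1.557, -0.24]
force: [1.3, 0.3, 0.1]
opening: 0.0499
```

>>> step_arm(
  commands=[
    {"xyz":[0,0,0],"turn":[0,0,0],"grip":50},
    {"xyz":[0,0,0],"turn":[0,0,0],"grip":50},
  ],
)

```text
t: 2.0
tool_pos: [0.5508, -0.048, 0.3023]
orientation: [0.241, 1.558, -0.24]
force: [-0.3, 0.8, 0.2]
opening: 0.0502
```

```bash
python3 - <<'E'
from h import *
np.set_printoptions(precision=4,suppress=True)
a=snap('side','s1')[120:270,270:450]; p,R,s=tool(); print(s['t'],p,s['opening'],s['force'],s['q'],rel([.5506,-.0495,.222]))
b=snap('top','t1')[130:205,290:380]
cv2.imwrite('pics/c1.png',np.hstack([cv2.resize(x,(400,int(400*x.shape[0]/x.shape[1])),interpolation=cv2.INTER_CUBIC)[:330] for x in (a,b)])[:,:,::-1])
E
```

```text
2.05 [ 0.5507 -0.0474  0.3026] 0.05011300513128319 [-0.3393 -0.5867 -0.7834] [-0.1788  0.0033  1.6213  0.0004  1.5176 -1.4442] [[80.6 -2.1  0.6]]
```

View pics/c1.png

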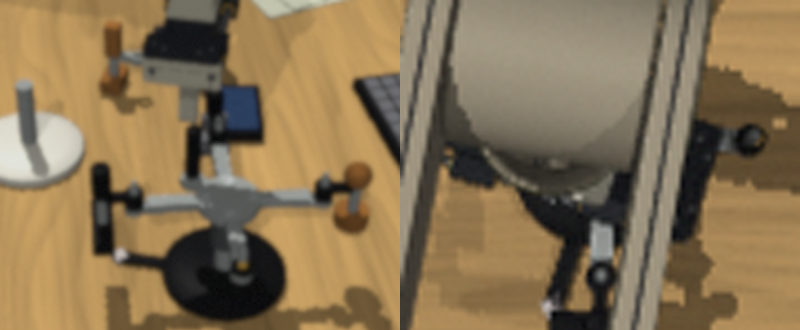

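The side view has the fingers right above the crank post at about (190,150) in the crop, with nothing disturbed. I'll descend and close.

>>> step_arm(
  commands=[
    {"xyz":[20,-2,1],"turn":[0,0,0],"grip":50},
    {"xyz":[40,-2,1],"turn":[0,0,0],"grip":50},
    {"xyz":[60,-2,1],"turn":[0,0,0],"grip":50},
    {"xyz":[80,-2,1],"turn":[0,0,0],"grip":50},
    {"xyz":[80,-2,1],"turn":[0,0,0],"grip":0},
    {"xyz":[80,-2,1],"turn":[0,0,0],"grip":0},
    {"xyz":[80,-2,1],"turn":[0,0,0],"grip":0},
    {"xyz":[80,-2,1],"turn":[0,0,0],"grip":0},
  ],
  force=15,
)

```text
t: 3.1
tool_pos: [0.552, -0.0498, 0.2238]
orientation: [0.241, 1.556, -0.239]
force: [-0.4, 5.0, 2.0]
opening: 0.0176
```

```bash
python3 - <<'E'
from h import *
np.set_printoptions(precision=4,suppress=True)
p,R,s=tool(); print(s['t'],p,s['opening'],s['force'])
A=np.array([.585,-.086]); v=p[:2]-A; r0=np.hypot(*v); a0=np.arctan2(v[1],v[0]); print('r',r0,np.degrees(a0))
# sweep to 24.8deg
N=24; a=np.linspace(a0,np.radians(24.8),N+1)[1:]; rr=np.linspace(r0,.05,N)
print(rel(np.c_[A[0]+rr*np.cos(a),A[1]+rr*np.sin(a),np.full(N,p[2])]).round().tolist())
E
```

```text
3.1 [ 0.552  -0.0498  0.2238] 0.01760467816566239 [-0.4228  4.9683  1.9885]
r 0.048995664951466414 132.36006546266185
[[0.0, 3.0, 2.0], [0.0, 6.0, 4.0], [0.0, 9.0, 7.0], [0.0, 12.0, 10.0], [0.0, 14.0, 12.0], [0.0, 17.0, 16.0], [0.0, 19.0, 19.0], [0.0, 20.0, 22.0], [0.0, 22.0, 26.0], [0.0, 23.0, 30.0], [0.0, 24.0, 33.0], [0.0, 25.0, 37.0], [0.0, 25.0, 41.0], [0.0, 25.0, 45.0], [0.0, 25.0, 49.0], [0.0, 24.0, 53.0], [0.0, 23.0, 56.0], [0.0, 22.0, 60.0], [0.0, 20.0, 64.0], [0.0, 19.0, 67.0], [0.0, 17.0, 70.0], [0.0, 14.0, 74.0], [0.0, 12.0, 77.0], [0.0, 9.0, 79.0]]
```

>>> step_arm(
  commands=[
    {"xyz":[0,3,2],"turn":[0,0,0],"grip":0},
    {"xyz":[0,6,4],"turn":[0,0,0],"grip":0},
    {"xyz":[0,9,7],"turn":[0,0,0],"grip":0},
    {"xyz":[0,12,10],"turn":[0,0,0],"grip":0},
    {"xyz":[0,14,12],"turn":[0,0,0],"grip":0},
    {"xyz":[0,17,16],"turn":[0,0,0],"grip":0},
    {"xyz":[0,19,19],"turn":[0,0,0],"grip":0},
    {"xyz":[0,20,22],"turn":[0,0,0],"grip":0},
    {"xyz":[0,22,26],"turn":[0,0,0],"grip":0},
    {"xyz":[0,23,30],"turn":[0,0,0],"grip":0},
    {"xyz":[0,24,33],"turn":[0,0,0],"grip":0},
    {"xyz":[0,25,37],"turn":[0,0,0],"grip":0},
  ],
  force=25,
)

```text
t: 4.6
tool_pos: [0.5943, -0.0364, 0.2239]
orientation: [0.241, 1.558, -0.238]
force: [-3.4, 6.1, 5.4]
opening: 0.0177
```

```bash
python3 - <<'E'
from h import *
np.set_printoptions(precision=4,suppress=True)
p,R,s=tool(); print(s['t'],p,s['opening'],s['force'])
A=np.array([.585,-.086]); v=p[:2]-A; r0=np.hypot(*v); a0=np.arctan2(v[1],v[0]); print('r',r0,np.degrees(a0))
N=12; a=np.linspace(a0,np.radians(24.8),N+1)[1:]; rr=np.linspace(r0,.05,N)
print(rel(np.c_[A[0]+rr*np.cos(a),A[1]+rr*np.sin(a),np.full(N,p[2])]).round().tolist())
E
```

```text
4.6 [ 0.5943 -0.0364  0.2239] 0.01766066570265156 [-3.44    6.0988  5.3642]
r 0.050505543112254275 79.33733527010851
[[-0.0, 0.0, 4.0], [-0.0, 0.0, 8.0], [-0.0, -0.0, 12.0], [-0.0, -1.0, 16.0], [-0.0, -2.0, 20.0], [-0.0, -3.0, 24.0], [-0.0, -5.0, 27.0], [-0.0, -6.0, 31.0], [-0.0, -9.0, 34.0], [-0.0, -11.0, 37.0], [-0.0, -14.0, 40.0], [-0.0, -16.0, 43.0]]
```

>>> step_arm(
  commands=[
    {"xyz":[0,0,4],"turn":[0,0,0],"grip":0},
    {"xyz":[0,0,8],"turn":[0,0,0],"grip":0},
    {"xyz":[0,0,12],"turn":[0,0,0],"grip":0},
    {"xyz":[0,-1,16],"turn":[0,0,0],"grip":0},
    {"xyz":[0,-2,20],"turn":[0,0,0],"grip":0},
    {"xyz":[0,-3,24],"turn":[0,0,0],"grip":0},
    {"xyz":[0,-5,27],"turn":[0,0,0],"grip":0},
    {"xyz":[0,-6,31],"turn":[0,0,0],"grip":0},
    {"xyz":[0,-9,34],"turn":[0,0,0],"grip":0},
    {"xyz":[0,-11,37],"turn":[0,0,0],"grip":0},
    {"xyz":[0,-14,40],"turn":[0,0,0],"grip":0},
    {"xyz":[0,-16,43],"turn":[0,0,0],"grip":0},
  ],
)

```text
t: 6.1
tool_pos: [0.6317, -0.0644, 0.2239]
orientation: [0.241, 1.554, -0.237]
force: [2.2, 6.3, 1.2]
opening: 0.0177
```

```bash
python3 - <<'E'
from h import *
np.set_printoptions(precision=4,suppress=True)
p,R,s=tool(); print(s['t'],p,s['opening'],s['force'])
v=p[:2]-[.585,-.086]; print(np.hypot(*v),np.degrees(np.arctan2(v[1],v[0])))
a=snap('side','s2')[130:270,290:440]; b=snap('top','t2')[130:210,290:380]
cv2.imwrite('pics/c2.png',np.hstack([cv2.resize(x,(400,int(400*x.shape[0]/x.shape[1])),interpolation=cv2.INTER_CUBIC)[:355] for x in (a,b)])[:,:,::-1])
E
```

```text
6.1 [ 0.6317 -0.0644  0.2239] 0.01767109265196975 [2.1925 6.2756 1.2432]
0.05150528733233952 24.83030165357374
```

View pics/c2.png

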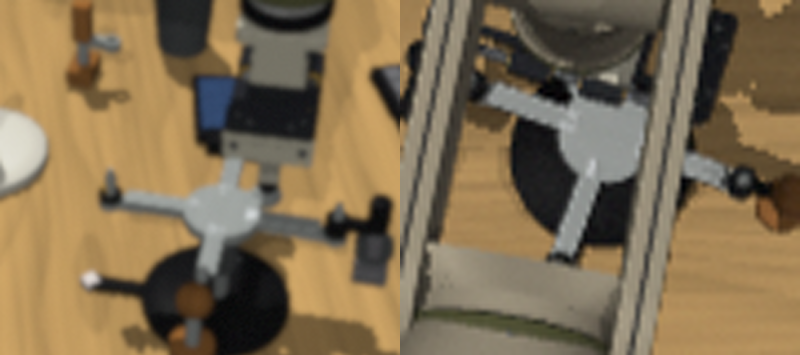

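The side view has the empty hook (pin at crop (111,185)) over the tongue, with the diamond at (91,280). I'll release and retreat.

>>> step_arm(
  commands=[
    {"xyz":[0,0,0],"turn":[0,0,0],"grip":50},
    {"xyz":[0,0,0],"turn":[0,0,0],"grip":50},
    {"xyz":[0,0,0],"turn":[0,0,0],"grip":50},
    {"xyz":[-20,0,0],"turn":[0,0,0],"grip":50},
    {"xyz":[-50,0,0],"turn":[0,0,0],"grip":50},
    {"xyz":[-80,0,0],"turn":[0,0,0],"grip":50},
    {"xyz":[-80,45,-50],"turn":[0,0,0],"grip":50},
    {"xyz":[-80,90,-100],"turn":[0,0,0],"grip":50},
    {"xyz":[-80,140,-150],"turn":[0,0,0],"grip":50},
    {"xyz":[-80,190,-190],"turn":[0,0,0],"grip":50},
    {"xyz":[-80,240,-230],"turn":[0,0,0],"grip":50},
    {"xyz":[-80,280,-230],"turn":[0,0,0],"grip":50},
  ],
)

```text
t: 7.7
tool_pos: [0.4941, 0.2723, 0.3051]
orientation: [0.24, 1.555, -0.239]
force: [-0.0, -0.2, 0.8]
opening: 0.0502
```

```bash
python3 - <<'E'
from h import *
np.set_printoptions(precision=4,suppress=True)
p,R,s=tool(); print(s['t'],p,s['opening'],s['force'],rel([.4975,.2815,.303]))
a=snap('side','s3')[130:270,300:440]; b=snap('top','t3')[120:210,290:390]
cv2.imwrite('pics/c3.png',np.hstack([cv2.resize(x,(400,int(400*x.shape[0]/x.shape[1])),interpolation=cv2.INTER_CUBIC)[:360] for x in (a,b)])[:,:,::-1])
E
```

```text
7.7 [0.4941 0.2723 0.3051] 0.050170475338628485 [-0.0462 -0.1586  0.7922] [[2.1 9.8 0.5]]
```

View pics/c3.png

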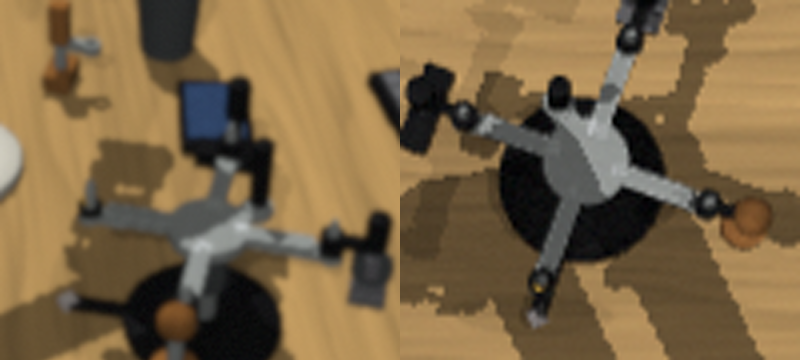

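```bash
python3 - <<'E'
from h import *
np.set_printoptions(precision=4,suppress=True)
T=lambda u,v:(290+(u-400+.5)/4-.5,120+(v+.5)/4-.5)
k=400/140; S=lambda u,v:(300+(u+.5)/k-.5,130+(v+.5)/k-.5)
for L in(.117,.125):
    E,O,Lf,Rt=[onz('top',*T(*c),L+.014)[:2] for c in((541,276),(630,36),(463,115),(710,203))]
    d=E-O; print(L,E,O,Lf,Rt,'ctr',(E+O)/2,(Lf+Rt)/2,np.linalg.norm(d),np.linalg.norm(Lf-Rt),np.degrees(np.arctan2(d[1],d[0])),np.degrees(np.arctan2(*(Rt-Lf)[::-1]))-90)
F=onz('top',*T(582.5,180),.02)[:2]; D=onz('top',*T(537,319),.008)[:2]; v=D-F; print('foot',F,'D',D,np.linalg.norm(v),np.degrees(np.arctan2(v[1],v[0])))
print('tri pin',tri(T(541,272),S(91,185)),'hub',tri(T(588,163),S(212,230)), 'crank', tri(T(558,88),S(262,150)))
E
```

```text
0.117 [ 0.495  -0.0498] [ 0.6797 -0.1194] [0.6193 0.0092] [ 0.5501 -0.1793] ctr [ 0.5873 -0.0846] [ 0.5847 -0.085 ] 0.19731857643708353 0.2007879734563656 159.33580177310708 -200.15938228094853
0.125 [ 0.4944 -0.0498] [ 0.6779 -0.119 ] [0.6179 0.0089] [ 0.5492 -0.1785] ctr [ 0.5861 -0.0844] [ 0.5835 -0.0848] 0.19616659878959009 0.1996157409099738 159.33580177310708 -200.15938228094853
foot [ 0.5837 -0.0851] D [ 0.4695 -0.0468] 0.1204701695612026 161.43879304041153
tri pin (array([ 0.4959, -0.0497,  0.1417]), np.float64(0.0026019251837217576)) hub (array([ 0.5871, -0.0871,  0.1152]), np.float64(0.006290338223743453)) crank (array([ 0.6315, -0.0632,  0.1767]), np.float64(0.0008308919428046735))
```

The hook stands at about 159.5°, against about 160.5° for the mark, so well within tolerance. The pin is at about (0.493,-0.050) and L is about 0.116. Next I'll grip the stamp.

>>> step_arm(
  commands=[
    {"xyz":[0,9,-4],"turn":[0,0,0],"grip":50},
    {"xyz":[30,9,-4],"turn":[0,0,0],"grip":50},
    {"xyz":[65,9,-4],"turn":[0,0,0],"grip":50},
    {"xyz":[100,9,-4],"turn":[0,0,0],"grip":50},
    {"xyz":[130,9,-4],"turn":[0,0,0],"grip":50},
    {"xyz":[150,9,-4],"turn":[0,0,0],"grip":50},
    {"xyz":[157,9,-4],"turn":[0,0,0],"grip":50},
    {"xyz":[157,9,-4],"turn":[0,0,0],"grip":50},
  ],
)

```text
t: 8.8
tool_pos: [0.4946, 0.2801, 0.1462]
orientation: [0.24, 1.557, -0.24]
force: [-0.3, 0.2, -0.4]
opening: 0.0501
```

```bash
python3 - <<'E'
from h import *
np.set_printoptions(precision=4,suppress=True)
p,R,s=tool(); print(s['t'],p,s['opening'],s['force'],R[:,1])
a=snap('side','s4')[90:190,270:390]; b=snap('top','t4')[150:230,180:280]
cv2.imwrite('pics/c4.png',np.hstack([cv2.resize(x,(400,int(400*x.shape[0]/x.shape[1])),interpolation=cv2.INTER_CUBIC)[:320] for x in (a,b)])[:,:,::-1])
E
```

```text
8.8 [0.4946 0.2801 0.1462] 0.0501334996867957 [-0.293   0.1942 -0.4371] [0.3015 0.9535 0.0002]
```

View pics/c4.png

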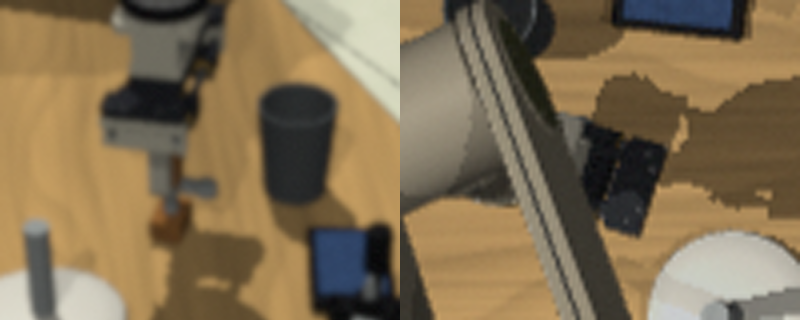

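The handle sits between the fingers, and the pen cup is well clear. I'll close and lift.

>>> step_arm(
  commands=[
    {"xyz":[0,0,0],"turn":[0,0,0],"grip":0},
    {"xyz":[0,0,0],"turn":[0,0,0],"grip":0},
    {"xyz":[0,0,0],"turn":[0,0,0],"grip":0},
    {"xyz":[0,0,0],"turn":[0,0,0],"grip":0},
    {"xyz":[0,0,0],"turn":[0,0,0],"grip":0},
    {"xyz":[-10,0,0],"turn":[0,0,0],"grip":0},
    {"xyz":[-40,0,0],"turn":[0,0,0],"grip":0},
    {"xyz":[-80,0,0],"turn":[0,0,0],"grip":0},
    {"xyz":[-120,0,0],"turn":[0,0,0],"grip":0},
    {"xyz":[-140,0,0],"turn":[0,0,0],"grip":0},
    {"xyz":[-150,0,0],"turn":[0,0,0],"grip":0},
    {"xyz":[-150,0,0],"turn":[0,0,0],"grip":0},
  ],
  force=40,
)

```text
t: 10.4
tool_pos: [0.4942, 0.2801, 0.2952]
orientation: [0.24, 1.558, -0.24]
force: [-0.0, -0.5, -1.8]
opening: 0.0178
```

```bash
python3 - <<'E'
from h import *
np.set_printoptions(precision=4,suppress=True)
p,R,s=tool(); print(s['t'],p,s['opening'],s['force'],R[:,1])
st=p[:2]; zx=R[:2,2]; print('est eye if centred',st+.034*zx)
u=np.array([np.cos(np.radians(-20.2)),np.sin(np.radians(-20.2))]); tgt=np.array([.493,-.050])-.034*u
print('stem target',tgt,rel([*tgt,p[2]]))
E
```

```text
10.4 [0.4942 0.2801 0.2952] 0.017804716136589353 [-0.0207 -0.4615 -1.7522] [ 0.3011  0.9536 -0.0004]
est eye if centred [0.5266 0.2699]
stem target [ 0.4611 -0.0383] [[   0.1 -313.6   64.3]]
```

>>> step_arm(
  commands=[
    {"xyz":[0,-30,6],"turn":[0.047,0,0],"grip":0},
    {"xyz":[0,-60,12],"turn":[0.047,0,0],"grip":0},
    {"xyz":[0,-90,18],"turn":[0.047,0,0],"grip":0},
    {"xyz":[0,-120,24],"turn":[0.047,0,0],"grip":0},
    {"xyz":[0,-150,30],"turn":[0.047,0,0],"grip":0},
    {"xyz":[0,-180,36],"turn":[0.047,0,0],"grip":0},
    {"xyz":[0,-210,42],"turn":[0.047,0,0],"grip":0},
    {"xyz":[0,-240,48],"turn":[0.047,0,0],"grip":0},
    {"xyz":[0,-270,54],"turn":[0.047,0,0],"grip":0},
    {"xyz":[0,-300,60],"turn":[0.047,0,0],"grip":0},
    {"xyz":[0,-314,64],"turn":[0.047,0,0],"grip":0},
    {"xyz":[0,-314,64],"turn":[0.047,0,0],"grip":0},
  ],
)

```text
t: 11.9
tool_pos: [0.4605, -0.0388, 0.2947]
orientation: [0.278, 1.555, -0.278]
force: [0.2, -0.2, -1.4]
opening: 0.0176
```

```bash
python3 - <<'E'
from h import *
np.set_printoptions(precision=4,suppress=True)
p,R,s=tool(); print(s['t'],p,s['opening'],s['force'],R[:,1])
a=snap('side','s5')[140:240,290:390]; b=snap('top','t5')[150:230,290:370]
cv2.imwrite('pics/c5.png',np.hstack([cv2.resize(x,(400,400),interpolation=cv2.INTER_CUBIC) for x in (a,b)])[:,:,::-1])
E
```

```text
11.9 [ 0.4605 -0.0388  0.2947] 0.01763000006233003 [ 0.2223 -0.2232 -1.4143] [ 0.3471  0.9378 -0.    ]
```

View pics/c5.png

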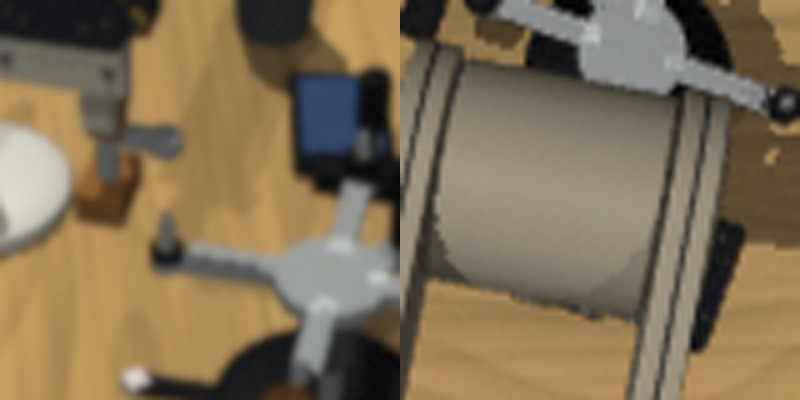

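The side view shows the eye at crop (161,142) just above and slightly left of the pin at (167,230). The top view is blocked by the arm. I'll lower to just above the pin and compare closely.

>>> step_arm(
  commands=[
    {"xyz":[15,0,0],"turn":[0,0,0],"grip":0},
    {"xyz":[30,0,0],"turn":[0,0,0],"grip":0},
    {"xyz":[40,0,0],"turn":[0,0,0],"grip":0},
    {"xyz":[40,0,0],"turn":[0,0,0],"grip":0},
  ],
)

```text
t: 12.5
tool_pos: [0.4601, -0.0382, 0.2542]
orientation: [0.277, 1.556, -0.277]
force: [0.8, 0.5, -0.9]
opening: 0.018
```

```bash
python3 - <<'E'
from h import *
np.set_printoptions(precision=4,suppress=True)
p,R,s=tool(); print(s['t'],p,s['opening'],s['force'],R[:,1])
a=snap('side','s6')[165:225,300:360]
cv2.imwrite('pics/c6.png',cv2.resize(a,(600,600),interpolation=cv2.INTER_CUBIC)[:,:,::-1])
C=lambda P:((proj('side',P)-[300,165]+.5)*10-.5).round(1).tolist()
z=p[2]-.101; e=p+.034*R[:,2]   # underside = TCP z -.145ish
z0=p[2]-.1462+.001
print('eye bottom/top',C([[*e[:2],z0+.046],[*e[:2],z0+.058]]),z0+.046)
print('pin base/top',[C([[.493,-.05,L],[.493,-.05,L+.028]]) for L in(.115,.12)])
print('per mm x,y',C([[.494,-.05,.143],[.493,-.049,.143],[.493,-.05,.144]]), C([.493,-.05,.143]))
E
```

```text
12.5 [ 0.4601 -0.0382  0.2542] 0.0179952394228991 [ 0.7612  0.5223 -0.925 ] [ 0.3453  0.9385 -0.0004]
eye bottom/top [[308.4, 256.7], [308.1, 217.3]] 0.15500268611938844
pin base/top [[[313.8, 384.0], [313.2, 295.4]], [[313.7, 368.4], [313.0, 279.3]]]
per mm x,y [[317.4, 295.1], [312.7, 292.7], [313.1, 292.2]] [[313.2, 295.4]]
```

View pics/c6.png

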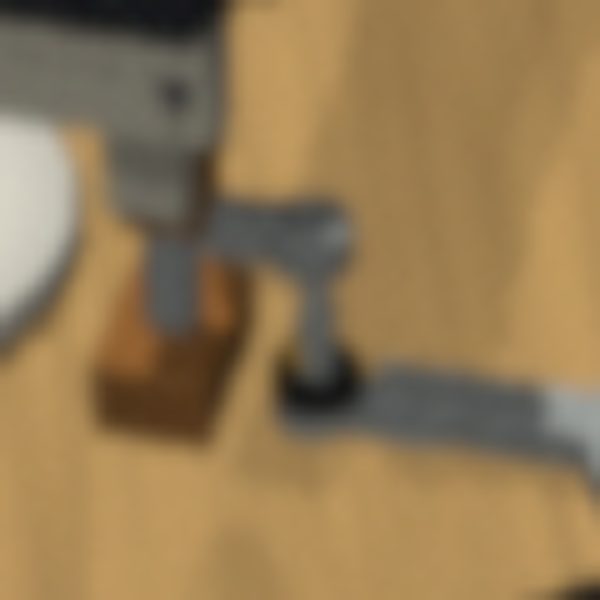

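The eye centre is at x≈311 px and the pin at about 318 px, so a shift of roughly 1.5 mm along +x is needed. I'll shift and start feeling down.

>>> step_arm(
  commands=[
    {"xyz":[0,0.5,1.5],"turn":[0,0,0],"grip":0},
    {"xyz":[4,0.5,1.5],"turn":[0,0,0],"grip":0},
    {"xyz":[8,0.5,1.5],"turn":[0,0,0],"grip":0},
    {"xyz":[11,0.5,1.5],"turn":[0,0,0],"grip":0},
    {"xyz":[13,0.5,1.5],"turn":[0,0,0],"grip":0},
    {"xyz":[15,0.5,1.5],"turn":[0,0,0],"grip":0},
    {"xyz":[15,0.5,1.5],"turn":[0,0,0],"grip":0},
  ],
)

```text
t: 13.42
tool_pos: [0.4623, -0.0385, 0.2405]
orientation: [0.277, 1.553, -0.277]
force: [0.1, 0.5, -2.2]
opening: 0.0174
```

>>> step_arm(
  commands=[
    {"xyz":[2,0,0],"turn":[0,0,0],"grip":0},
    {"xyz":[4,0,0],"turn":[0,0,0],"grip":0},
    {"xyz":[6,0,0],"turn":[0,0,0],"grip":0},
    {"xyz":[6,0,0],"turn":[0,0,0],"grip":0},
  ],
)

```text
t: 13.92
tool_pos: [0.4622, -0.0385, 0.2344]
orientation: [0.277, 1.554, -0.277]
force: [-0.2, 0.0, -1.8]
opening: 0.0177
```

>>> step_arm(
  commands=[
    {"xyz":[2,0,0],"turn":[0,0,0],"grip":0},
    {"xyz":[4,0,0],"turn":[0,0,0],"grip":0},
    {"xyz":[5,0,0],"turn":[0,0,0],"grip":0},
    {"xyz":[5,0,0],"turn":[0,0,0],"grip":0},
  ],
)

```text
t: 14.42
tool_pos: [0.4622, -0.0386, 0.2295]
orientation: [0.277, 1.553, -0.277]
force: [-2.4, -0.5, -2.2]
opening: 0.0178
```

```bash
python3 - <<'E'
from h import *
np.set_printoptions(precision=4,suppress=True)
p,R,s=tool(); print(s['t'],p,s['opening'],s['force'])
a=snap('side','s7')[165:225,300:360]
cv2.imwrite('pics/c7.png',cv2.resize(a,(600,600),interpolation=cv2.INTER_CUBIC)[:,:,::-1])
E
```

```text
14.425 [ 0.4622 -0.0386  0.2295] 0.017788014037744035 [-2.3536 -0.4681 -2.2308]
```

View pics/c7.png

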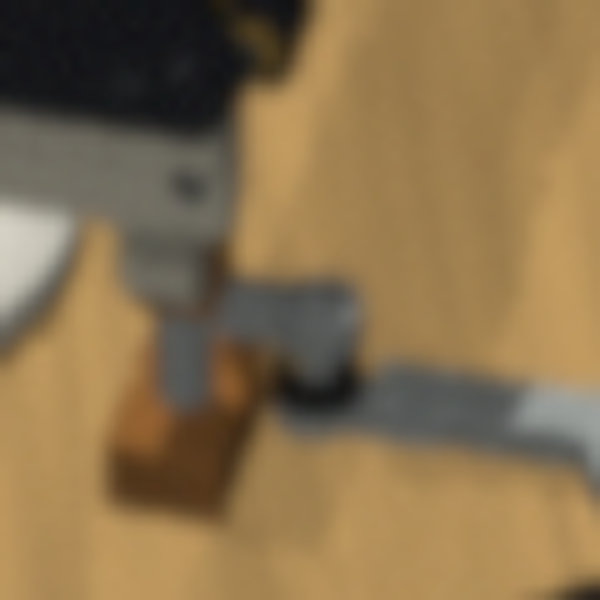

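The eye (x≈320 px) is now centred on the pin and cushion (318 px), and only a side force of about 2 N shows. I'll keep going down, feeling for the ball.

>>> step_arm(
  commands=[
    {"xyz":[1,0,0],"turn":[0,0,0],"grip":0},
    {"xyz":[2,0,0],"turn":[0,0,0],"grip":0},
    {"xyz":[3,0,0],"turn":[0,0,0],"grip":0},
    {"xyz":[3,0,0],"turn":[0,0,0],"grip":0},
  ],
)

```text
t: 14.98
tool_pos: [0.4622, -0.0385, 0.2273]
orientation: [0.277, 1.553, -0.277]
force: [-6.1, -0.6, 4.9]
opening: 0.0176
```

>>> step_arm(
  commands=[
    {"xyz":[1,0,0],"turn":[0,0,0],"grip":0},
    {"xyz":[2,0,0],"turn":[0,0,0],"grip":0},
    {"xyz":[2,0,0],"turn":[0,0,0],"grip":0},
  ],
)

```text
t: 15.35
tool_pos: [0.4613, -0.0382, 0.2239]
orientation: [0.277, 1.556, -0.277]
force: [-6.0, 0.9, -1.7]
opening: 0.018
```

>>> step_arm(
  commands=[
    {"xyz":[1,0,0],"turn":[0,0,0],"grip":0},
    {"xyz":[2,0,0],"turn":[0,0,0],"grip":0},
    {"xyz":[2,0,0],"turn":[0,0,0],"grip":0},
  ],
)

```text
t: 15.72
tool_pos: [0.4613, -0.0382, 0.2218]
orientation: [0.277, 1.556, -0.277]
force: [-6.2, 2.2, -0.8]
opening: 0.0174
```

The spring ball was felt (about 7 N net) and passed. Next I'm feeling for the cushion.

>>> step_arm(
  commands=[
    {"xyz":[1,0,-0.5],"turn":[0,0,0],"grip":0},
    {"xyz":[2,0,-0.5],"turn":[0,0,0],"grip":0},
    {"xyz":[2,0,-0.5],"turn":[0,0,0],"grip":0},
  ],
)

```text
t: 16.1
tool_pos: [0.461, -0.0381, 0.2201]
orientation: [0.277, 1.556, -0.277]
force: [-6.2, 1.6, -0.3]
opening: 0.0178
```

>>> step_arm(
  commands=[
    {"xyz":[1,0,0],"turn":[0,0,0],"grip":0},
    {"xyz":[1.5,0,0],"turn":[0,0,0],"grip":0},
    {"xyz":[1.5,0,0],"turn":[0,0,0],"grip":0},
  ],
)

```text
t: 16.48
tool_pos: [0.4611, -0.0381, 0.2191]
orientation: [0.277, 1.555, -0.277]
force: [-8.5, 1.9, 3.1]
opening: 0.0176
```

>>> step_arm(
  commands=[
    {"xyz":[0.5,0,-0.5],"turn":[0,0,0],"grip":0},
    {"xyz":[1,0,-0.5],"turn":[0,0,0],"grip":0},
    {"xyz":[1,0,-0.5],"turn":[0,0,0],"grip":0},
  ],
)

```text
t: 16.85
tool_pos: [0.461, -0.038, 0.2186]
orientation: [0.277, 1.554, -0.277]
force: [-7.8, 1.4, 6.4]
opening: 0.0179
```

>>> step_arm(
  commands=[
    {"xyz":[0.5,0,-0.5],"turn":[0,0,0],"grip":0},
    {"xyz":[0.5,0,-0.5],"turn":[0,0,0],"grip":0},
  ],
)

```text
t: 17.1
tool_pos: [0.4608, -0.038, 0.2184]
orientation: [0.277, 1.553, -0.277]
force: [-7.3, 1.0, 6.3]
opening: 0.0178
```

The force rises at about 5 N/mm, so this is the cushion, and the stamp is seated. I'll release and back off straight up.

>>> step_arm(
  commands=[
    {"xyz":[0,0,0],"turn":[0,0,0],"grip":22},
    {"xyz":[0,0,0],"turn":[0,0,0],"grip":30},
    {"xyz":[0,0,0],"turn":[0,0,0],"grip":45},
    {"xyz":[0,0,0],"turn":[0,0,0],"grip":45},
    {"xyz":[-15,0,0],"turn":[0,0,0],"grip":45},
    {"xyz":[-40,0,0],"turn":[0,0,0],"grip":45},
    {"xyz":[-80,0,0],"turn":[0,0,0],"grip":45},
    {"xyz":[-120,0,0],"turn":[0,0,0],"grip":45},
    {"xyz":[-120,50,-10],"turn":[0,0,0],"grip":45},
    {"xyz":[-120,100,-20],"turn":[0,0,0],"grip":45},
    {"xyz":[-120,150,-20],"turn":[0,0,0],"grip":45},
    {"xyz":[-120,210,-20],"turn":[0,0,0],"grip":45},
  ],
)

```text
t: 18.6
tool_pos: [0.5153, 0.1673, 0.3395]
orientation: [0.278, 1.551, -0.277]
force: [1.8, -1.2, 0.5]
opening: 0.0454
```

>>> step_arm(
  commands=[
    {"xyz":[0,60,0],"turn":[0,0,0],"grip":45},
    {"xyz":[0,120,0],"turn":[0,0,0],"grip":45},
    {"xyz":[0,120,0],"turn":[0,0,0],"grip":45},
  ],
)

```text
t: 18.98
tool_pos: [0.5562, 0.2821, 0.3366]
orientation: [0.273, 1.556, -0.274]
force: [0.1, 0.5, 0.4]
opening: 0.0452
```

```bash
python3 - <<'E'
from h import *
np.set_printoptions(precision=4,suppress=True)
p,R,s=tool(); print(s['t'],p,s['opening'],s['force'])
a=snap('side','s8')[160:240,290:370]; b=snap('top','t8')[140:220,290:370]
cv2.imwrite('pics/c8.png',np.hstack([cv2.resize(x,(400,400),interpolation=cv2.INTER_CUBIC) for x in (a,b)])[:,:,::-1])
print(((proj('side',[[.492,-.05,.118],[.492,-.05,.130],[.461,-.038,.172],[.461,-.038,.072]])-[290,160]+.5)*5-.5).round())
E
```

```text
18.975 [0.5562 0.2821 0.3366] 0.04516870914263529 [0.0522 0.5175 0.4295]
[[205. 212.]
 [204. 193.]
 [135. 114.]
 [140. 270.]]
```

View pics/c8.png

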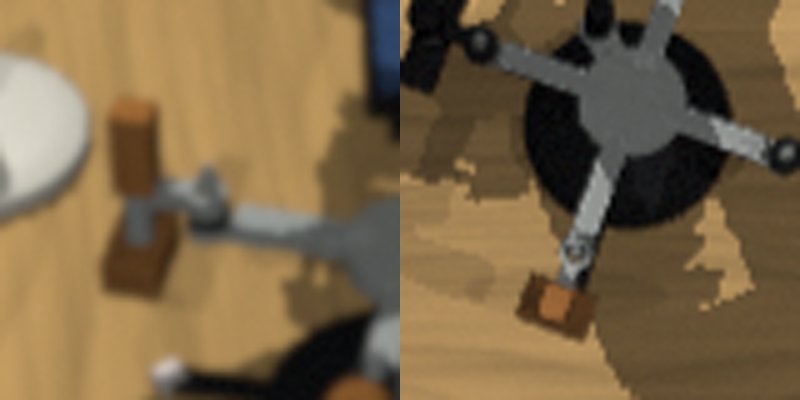

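The stamp hangs upright, with the pin standing out about 16 mm above the eye. That is what a fully seated eye should show. The arm is clear, so I'll hand in.

```bash
python3 -c "
from h import *
print(robot.close_job(), telemetry.read_state()['t'])"
```

```text
the job is handed in; nothing more can be done
the job is handed in; nothing more can be done
```

The stamp is hanging home on the empty hook at the mark, and the job was handed in at about 19 s of the 67 s allowed. No verdict is reported.

**Carousel:** I gripped the crank post and turned the carousel about 108° clockwise, then let go. Afterwards the empty hook measured about 159.5°. The mark measured between 159.8° and 161.4°, so the hook is within about 0.03 rad.

**Stamp:** I picked it up by the handle and lowered its eye over the pin. The ball resisted with about 7 N and then let the eye pass. The cushion stiffened at roughly 5 N/mm, which puts level L near 0.12 m. I pressed about 8 N into the cushion before letting go.

**Last checks:**
- **Final pictures:** they show the stamp upright, with the pin standing clear above the eye. The hook had not visibly moved, and the arm was clear and touching nothing. I checked uprightness and seating by eye, not by calculation.
- **Ink pad, pen cup and mouse:** I did not re-measure them. The arm's path stayed clear of the pad and cup, which showed no shift in the pictures I viewed along the way. I never worked near the mouse.
- **Disagreements:** positions from the two cameras differed by 3 to 6 mm on some points, and up to 15 mm for the partly hidden foot. The ball also pushed the stamp outward with 6 to 8 N until I let go.

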